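Scan a passport

TASK

Get the passport scanned: with your fingertips slide it over the scanner's glass, without lifting it, until it lies squarely in the far left corner with its edges against both raised rulers. Then push the raised lid shut over it, press the big round scan button on the panel at the right, and leave the passport in the corner under the shut lid. Leave the other things on the desk where they are.

Things in the scene. Friction and masses are not known exactly. Their poses are not given: they have to be found in the camera images.
- scanner: compact flatbed scanner fixed on the desk, 270 mm along its x (from -135 to +135 mm), y from -150 to +125 mm; lid hinged at the left. Origin: on the desk, inside that outline; x away from the robot (at most 0.2 rad off world x), y left, z up. The glass and the flush frame round it are one flat surface at z = 48 mm, x -135 to +112 mm, y -88 to +100 mm, with no raised edge on the near and right sides
- glass_corner (a point): the inner corner of the two rulers, far left on the glass, at glass level; scanner frame (112, 100, 48) mm. The rulers are fixed, 10 mm high (top at z = 58 mm): one along the far side, inner face at x = +112 mm, one along the left side, inner face at y = +100 mm. An arrowhead on them points to the corner
- passport: passport lying open and face down on the glass, dark cover up: flat, stiff, 176 mm along its x, 125 mm along its y, 8 mm thick, about 50 g; it slides easily (friction about 0.35). Origin: centre of its underside; x away from the robot, y to the left (turned up to 0.28 rad from the scanner at the start)
- passport_corner (a point): the far left corner of the passport at its underside, 88 mm along x and 62.5 mm along y from its origin
- lid_panel (a joint): angle of the scanner's lid: 0 shut and level, 1.57 upright, about 1.65 to 1.85 at the start (leaning a little to the left, outer face to the left). Its damped hinge with 0.25 N m of friction holds it where it is left; below about 0.75 rad it sinks shut slowly by itself. Some 2 N at 150 mm from the hinge move it, more if moved fast
- lid_hinge (a point): point on the hinge axis at mid length, on the left side of the scanner: scanner frame (0, 124.5, 62) mm. The axis runs along the scanner's x
- lid_edge (a point): middle of the lid's free edge, 208 mm from the hinge axis. The lid is a slab 268 mm long along the scanner's x and 18 mm thick (13 mm from the plane of the hinge axis to its outer face, 3 mm to its inner face, with a 10 mm deep rim along its near and free edges). Shut, its outer face is level at z = 75 mm
- scan_key (a joint): travel of the big round scan button, m: 0 released, 0.004 fully down (about 3.6 N); springs back
- key_top (a point): centre of the top of the round scan button, 27 mm in diameter, scanner frame (-70, -120, 45.7) mm, 8 mm above the control panel (the lower strip, top at z = 37 mm, along the scanner's right side, y -88 to -150 mm). It is pressed straight down. The small oblong power key beside it is fixed
- mug_tea: green and white mug, 78 mm across, 101 mm tall, standing to the right of the scanner. Origin: centre of its underside. Not to be moved
- stapler: black desk stapler, 149 x 38 x 64 mm, standing to the left of the scanner, behind the raised lid. Origin: centre of its underside. Not to be moved
- spectacles: folding reading glasses standing open, 137 x 134 x 37 mm, at the near right. Origin: centre of its underside. Not to be moved
- eraser: small eraser, 46 x 22 x 13 mm, to the left of the scanner. Origin: centre of its underside. Not to be moved

How it is judged:
On the way, in this order (a step that is already met when the one before it is completed fails the run):
1. the passport lies squarely against both rulers (horizontal distance between passport_corner and glass_corner below 0.004 m and angle between the x axis of passport and the x axis of scanner, either way round below 0.03 rad and value of joint lid_panel above 0.3 rad), for 0.2 s.
2. the lid is shut over it (horizontal distance between passport_corner and glass_corner below 0.004 m and angle between the x axis of passport and the x axis of scanner, either way round below 0.03 rad and value of joint lid_panel below 0.03 rad), for 0.2 s.
3. the scan button is pressed (all of step 2 and value of joint scan_key above 0.0028 m), for 0.05 s.
At the end, for the whole second after the job is handed in: The passport lies flat on the glass with its far left corner within 4 mm of the rulers' corner and square to the scanner within 0.03 rad, at rest; the lid is shut (below 0.03 rad); the scan button has been pressed (at least 2.8 mm, with the lid shut) and is released (all of step 2 and value of joint scan_key below 0.0008 m and linear speed of passport below 0.01 m/s and z of passport in the frame of scanner below 0.051 m); the robot touches nothing.
It fails at once if the passport is lifted off the glass, tipped or pushed off it (z of passport in the frame of scanner above 0.06 m or z of passport in the frame of scanner below 0.042 m or angle between passport's own z axis and vertical above 0.2 rad).
It fails at once if the scan is started while the lid is open (value of joint scan_key above 0.0028 m and value of joint lid_panel above 0.1 rad).
It fails at once if another thing on the desk is shifted by more than 15 mm (distance of any of mug_tea, stapler, spectacles, eraser from where it was at the start of the episode above 0.015 m).
It also fails if it takes over 72 s, if anything falls off the work surface, if the arm or the gripper's body presses on something with over 40 N, if the wrist force passes 120 N, or if a joint passes its speed limit or range.

ROBOT

A 6-joint arm with a two-finger parallel gripper is mounted at the origin on a cart in front of the work surface, level with it; the furniture and walls round the work are solid. World frame = base frame: x ahead of the robot, y to its left, z up, the work surface at z = 0. Lengths are in m, angles in rad, forces in N, time in s.
With the tool pointing down it reaches from about 0.275 to 0.75 m from the base axis. Payload 10.2 kg.
Tool frame: the origin (TCP) lies at the very end of the fingers, on their centre line; the grasp point (between the pads) lies 19 mm behind it; z points along the fingers, y is the line along which they close (so a half turn about z gives the same grasp; the last joint's range is limited). The gripper opens to 85 mm and grips with 20 to 120 N. Pads are 22 mm wide; open, the fingers measure 114 mm over their backs; the gripper's body (76 mm by 85 mm) begins 54 mm behind the grasp point. The pads swing forward as they close: fully open they stand 13 mm farther back than shut.
Start: joints at [-1.545, 0.313, 1.498, -0, 1.331, -0.223], TCP at [0.129, -0.509, 0.231] pointing down, gripper open.
Joint ranges: [-2.94, 2.94], [-0.97, 2.17], [0.19, 2.56], [-1.23, 4.37], [0.02, 3.11], [-2.88, 2.88]. Speed limits (rad/s): [2.39, 2.39, 3.01, 3.14, 3.14, 3.14].

INTERFACE

Orientations are given as a rotation vector (axis times angle).
In Python, from station import * gives the robot as it stands.
- The arm moves only by the tool carry_out, never from a script. Its arguments are lists of equal length, an entry for each row: "angular": the turn, a rotation vector about the tool's x, y, z in units of 0.5 rad (1.0 is 0.5 rad), a list of three; "dp": the shift along the tool's x, y, z in units of 0.1 m (1.0 is 0.1 m), a list of three; "claw": the closure in counts, from 0 (fully open) to 255 (shut). In form: {"angular": [[rx, ry, rz], ...], "dp": [[x, y, z], ...], "claw": [claw, ...]}. A call has 1 to 20 rows; each row is the pose to reach, as a shift and turn from the pose commanded when the call began, along the tool's axes at that moment; what a row does not reach only later rows make up. A row lasts 1/12 s, in which the tool goes at most 41.7 mm and 7.16 degrees, less where a joint would pass 70% of its speed; a pose out of reach is approached as far as the arm can. A call with a number of a shift or a turn outside -1 to 1 is refused whole. A call with a gripper value outside its range is refused whole. The fingers move at their own pace and stop on an object; "newtons" is the grip in N (left out, the last holds). Time passes only in rows, so rows that repeat a pose let the fingers close. It gives the time, the measured TCP pose, the force, the opening and the grip force at its end, in the units of the state.
- get_obs(): the state, without advancing time (a new reading comes with each control period).
- snapshot(name): name is "scene" or "top"; returns a dict with "pixels" (480x640x3 uint8, red, green, blue), "vertical_fov" (degrees; the focal length in pixels is half the picture's height over the tangent of half this angle, whatever the lens; pixels are square), "cx", "cy" (the principal point, pixels), "k1" (the pictures are not rectified: a ray, as slopes to the right and down, at radius r is drawn at 1 + k1 r^2 times it, then the intrinsics apply), "T" (4x4, takes a point from camera to world coordinates). Camera axes: x right, y down, z forward; pixel columns grow to the right and rows downward; lengths in m; the calibration is good to about 2 mm. A picture is of the moment at which its call begins. There is no depth.
- job_done(): hands the job in; it is judged then, once.
Trained networks look in a picture, given as the dict that the camera call returned (one of the last four; its "shot" number tells which), for a name from the list of things; names that differ only in an ending like _2 or _b are one class to them, and where a whole thing is asked for, a point or a joint stands for the part that bears it (a point fixed in the world has none). Each returns a list of dicts, best first, with "p" (0 to 1); they miss things now and then, are a little off and sometimes report something else, mostly with a low value. They report only what shows in the picture. A call takes as long as a camera call.
- spot_in(picture, name): "point" ([column, row] in pixels, amid what is visible of it).
- outline_of(picture, name): "mask" (480x640 bool, what is visible of it) and "point" ([column, row] in pixels, amid what is visible of it).
The state is a dict: "t": time; "joint_pos": joint angles; "dq": joint speeds; "joint_efforts": joint torques, N m; "eef_pos": TCP position; "ee_rot": TCP orientation; "wrist_force": force on the tool from outside, world axes, zero at the start; "torque": the same for the moment, N m; "width": finger opening in m; "grip_force": force on a finger pad.
Only numpy, scipy, OpenCV 4.12 (cv2) and the standard library are available. Lean on these libraries where they do the work, as an engineer would, in place of code of your own. Each camera call takes 0.05 s, during which the arm holds its last target. There are 200 camera calls.

## Working session

There is one attempt and no reset: what is moved stays moved. The work goes in short steps, Python scripts to look and compute and a tool call to move; the robot and the scene stay as the last step left them, time stands still between calls to the robot, and variables do not carry over. Pictures are saved under pics/ and viewed, at most 10 in all, crops included, and the job is handed in when it is done.

Besides the shell and the picture viewer there is one more tool, called after ">>>" as name(argument=value, ...), one argument or row to a line, values as JSON. carry_out: Moves the arm, as the interface text tells. Shifts and turns lie within -1 to 1; 1 stands for 0.1 m of shift or 0.5 rad of turn. Its arguments: {"type":"object","properties":{"angular":{"type":"array"},"dp":{"type":"array"},"claw":{"type":"array"},"newtons":{"type":"number"}},"required":["angular","dp","claw"]}

```bash
mkdir -p pics; ls
cat > h.py <<'E'
from station import *
import numpy as np, cv2
from scipy.spatial.transform import Rotation as R
def pix2ray(s,uv):
    f=240/np.tan(np.radians(s["vertical_fov"])/2)
    uv=np.atleast_2d(np.asarray(uv,float))
    K=np.array([[f,0,s["cx"]],[0,f,s["cy"]],[0,0,1]])
    n=cv2.undistortPoints(uv[:,None],K,np.array([s["k1"],0,0,0.]))[:,0]
    # refine by fixed point
    d=(uv-[s["cx"],s["cy"]])/f; m=n.copy()
    for _ in range(50): m=d/(1+s["k1"]*(m**2).sum(1,keepdims=True))
    T=np.array(s["T"]); return T[:3,3],np.c_[m,np.ones(len(m))]@T[:3,:3].T
def at_z(s,uv,z):
    o,d=pix2ray(s,uv); return o+d*((z-o[2])/d[:,2])[:,None]
def proj(s,P):
    f=240/np.tan(np.radians(s["vertical_fov"])/2); T=np.array(s["T"])
    c=(np.atleast_2d(P)-T[:3,3])@T[:3,:3]; m=c[:,:2]/c[:,2:]
    return m*(1+s["k1"]*(m**2).sum(1,keepdims=True))*f+[s["cx"],s["cy"]]
def save(s,n): cv2.imwrite("pics/"+n,s["pixels"][:,:,::-1])
E
python3 - <<'E'
from h import *
o=get_obs();print(o["eef_pos"],o["ee_rot"],o["t"])
for n in("top","scene"):
    s=snapshot(n);save(s,n+"0.png");print(n,s["vertical_fov"],s["k1"],np.round(s["T"],3).tolist())
    for k in("passport","scanner","lid_panel","scan_key","mug_tea","stapler","spectacles","eraser"):
        r=outline_of(s,k)
        if r:
            m=r[0]["mask"].astype(np.uint8)
            print(k,r[0]["p"],np.round(r[0]["point"]),m.sum(),np.round(cv2.boxPoints(cv2.minAreaRect(cv2.findNonZero(m)))).tolist())
E
```

```text
pics
[ 0.12927281 -0.50857386  0.23074261] [-3.11606692e+00 -3.89677849e-01 -1.96358948e-04] 0.0
top 44.17093678591732 -0.13660047796719024 [[-0.254, -0.875, 0.413, -0.092], [-0.967, 0.226, -0.115, 0.11], [0.007, -0.429, -0.903, 1.388], [0.0, 0.0, 0.0, 1.0]]
passport 0.55 [268. 236.] 3183 [[234.0, 213.0], [282.0, 196.0], [304.0, 256.0], [256.0, 273.0]]
scanner 0.67 [238. 228.] 10397 [[180.0, 149.0], [313.0, 129.0], [335.0, 275.0], [202.0, 295.0]]
lid_panel 0.94 [201. 218.] 2509 [[177.0, 148.0], [201.0, 144.0], [225.0, 283.0], [201.0, 287.0]]
scan_key 0.43 [320. 246.] 94 [[313.0, 251.0], [313.0, 241.0], [323.0, 241.0], [323.0, 251.0]]
mug_tea 0.62 [361. 189.] 986 [[340.0, 209.0], [357.0, 161.0], [384.0, 170.0], [367.0, 218.0]]
stapler 0.9 [179. 238.] 968 [[165.0, 212.0], [182.0, 208.0], [194.0, 266.0], [176.0, 269.0]]
eraser 0.65 [202. 303.] 178 [[194.0, 312.0], [197.0, 293.0], [207.0, 295.0], [204.0, 314.0]]
scene 43.6195698687137 -0.10977890447961741 [[-0.52, -0.546, 0.657, -0.347], [-0.854, 0.325, -0.406, 0.474], [0.008, -0.773, -0.635, 0.9], [0.0, 0.0, 0.0, 1.0]]
passport 0.86 [264. 257.] 3192 [[216.0, 245.0], [253.0, 208.0], [309.0, 264.0], [272.0, 301.0]]
scanner 0.76 [234. 239.] 10679 [[139.0, 163.0], [250.0, 104.0], [343.0, 279.0], [232.0, 338.0]]
lid_panel 0.84 [194. 228.] 3986 [[144.0, 158.0], [176.0, 144.0], [243.0, 296.0], [211.0, 310.0]]
mug_tea 0.49 [322. 256.] 78 [[315.0, 251.0], [325.0, 251.0], [325.0, 259.0], [315.0, 259.0]]
stapler 0.84 [158. 287.] 1263 [[130.0, 264.0], [151.0, 252.0], [182.0, 305.0], [162.0, 317.0]]
spectacles 0.6 [509. 259.] 517 [[460.0, 260.0], [465.0, 221.0], [528.0, 229.0], [523.0, 269.0]]
eraser 0.53 [197. 341.] 255 [[193.0, 332.0], [204.0, 332.0], [204.0, 354.0], [193.0, 354.0]]
```

View pics/top0.png

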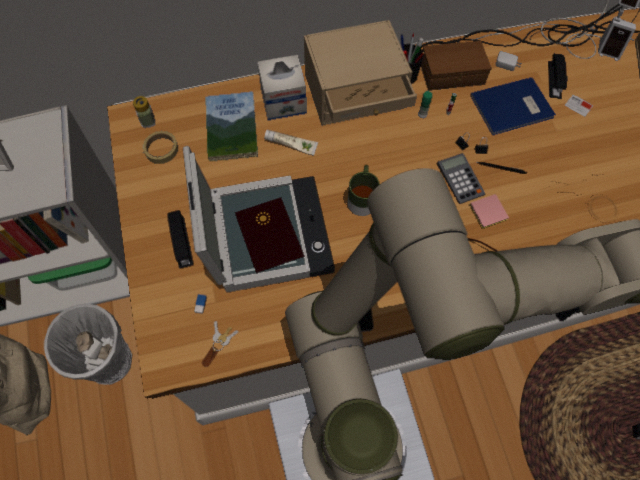

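View pics/scene0.png

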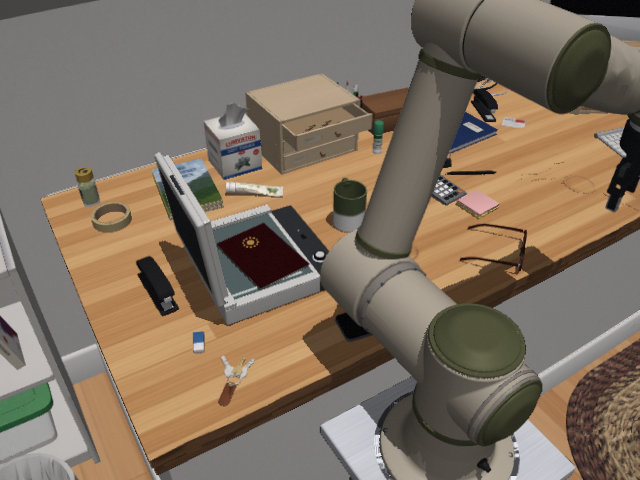

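The top view shows the scanner at about cols 190-330, rows 150-290, with the lid upright at the left (col ~205). The passport is at (268,236), the round key at (318,246), the mug at (362,190) and the stapler at (180,238). The scene view agrees. I'll enlarge both views to measure.

Run:
```python
from h import *
a=cv2.imread("pics/top0.png")[140:300,170:350];b=cv2.imread("pics/scene0.png")[140:330,130:350]
for im,n,x0,y0,k in((a,"ta.png",170,140,4),(b,"sb.png",130,140,3)):
    im=cv2.resize(im,None,fx=k,fy=k,interpolation=cv2.INTER_CUBIC)
    im=cv2.convertScaleAbs(im,alpha=1.6)
    for g in range(0,im.shape[1]//k,20): cv2.putText(im,str(x0+g),(g*k,8),0,.35,(0,255,255)); cv2.line(im,(g*k,8),(g*k,14),(0,255,255))
    for g in range(0,im.shape[0]//k,20): cv2.putText(im,str(y0+g),(0,g*k+4),0,.35,(0,255,255)); cv2.line(im,(24,g*k),(30,g*k),(0,255,255))
    cv2.imwrite("pics/"+n,im)
```

```text
(no output)
```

View pics/ta.png

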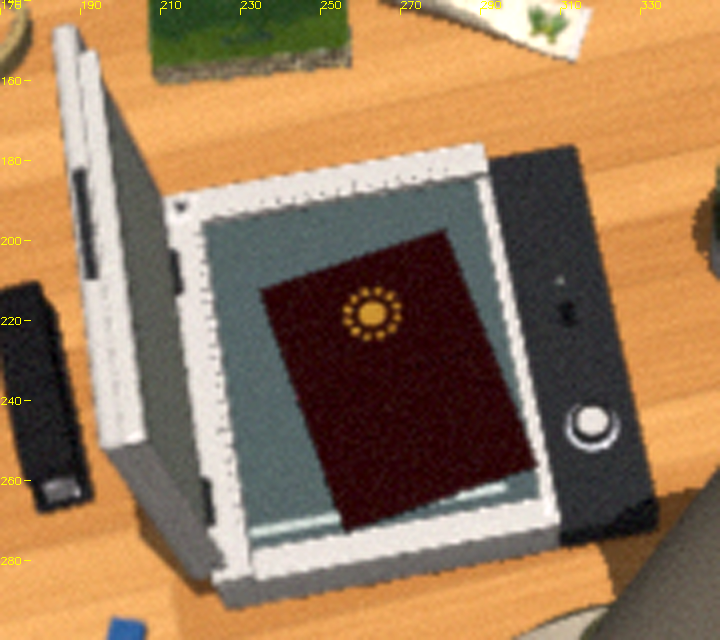

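View pics/sb.png

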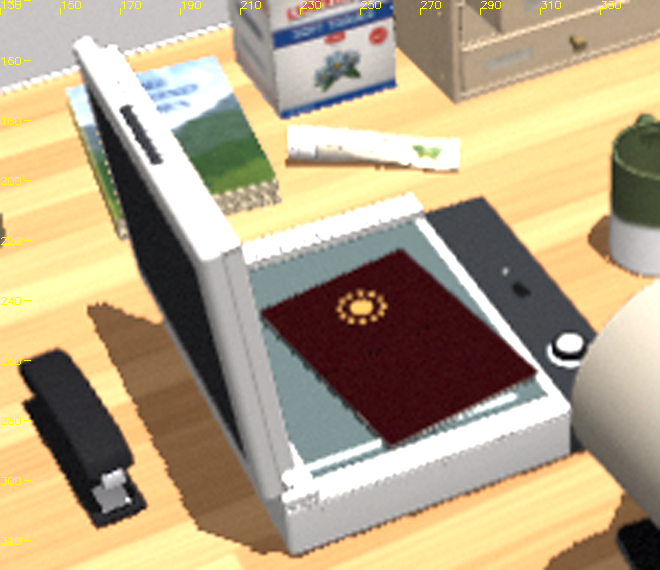

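Enlarged top view (original pixels):
- Passport corners are at (235,212.5), (281,197.5), (304,257) and (256,273).
- The button is at (318,245).
- The frame's near right corner is at (309.5,271).
- The lid's free near edge is at about (196,250).

The scene crop gives the matching points. I'll fit poses from both views.

```bash
cat >> h.py <<'E'
from scipy.optimize import least_squares
def T2(p,P):
    c,s=np.cos(p[2]),np.sin(p[2]);P=np.atleast_2d(P)
    return np.c_[p[0]+c*P[:,0]-s*P[:,1],p[1]+s*P[:,0]+c*P[:,1],P[:,2]]
def fit(views,x0):
    # views: list of (snap, pts3(mm), px)
    f=lambda p:np.concatenate([(proj(s,T2(p,np.array(P)/1e3))-np.array(u)).ravel() for s,P,u in views])
    r=least_squares(f,x0,loss="soft_l1");return r.x,np.round(f(r.x).reshape(-1,2),1).tolist()
E
python3 - <<'E'
from h import *
t=snapshot("top");s=snapshot("scene")
A=[(-135,-88,48),(-70,-120,45.7),(135,-150,37),(135,-88,58),(112,100,48)]
sc,r=fit([(t,A,[(309.5,271),(317.8,245),(314.2,176.7),(291.2,176.2),(220.7,195)]),(s,A[:4],[(320,276),(320,254.7),(291.7,206),(269.3,205.7)])],[.5,.15,0])
print("scanner",sc.round(4),r)
B=[(88,62.5,56),(88,-62.5,56),(-88,-62.5,56),(-88,62.5,56)]
for v in ([0,1],[0],[1]):
    V=[(t,B,[(235,212.5),(281.25,197.5),(304.25,257),(256.25,272.75)]),(s,B,[(217.3,244.3),(263.7,223),(309,264.3),(260.7,288.7)])]
    pp,r=fit([V[i] for i in v],[.5,.15,0]);print("pass",pp.round(4),r)
def lid(a,x,d,n): return (x,124.5-d*np.cos(a)+n*np.sin(a),62+d*np.sin(a)+n*np.cos(a))
for a in(1.65,1.7,1.75,1.8,1.85):
    P=T2(sc,np.array([lid(a,-134,208,13),lid(a,134,208,13)])/1e3);print(a,proj(t,P).round(1).tolist(),proj(s,P).round(1).tolist(),P.round(3).tolist())
for k,z in(("mug_tea",.1),("stapler",.064),("eraser",.013)):
    m=outline_of(t,k)
    if m: print(k,at_z(t,[m[0]["point"]],z).round(3))
print("corner,key,hinge",T2(sc,np.array([(112,100,48),(-70,-120,45.7),(0,124.5,62)])/1e3).round(4).tolist())
E
```

```text
scanner [ 0.5624  0.0695 -0.0725] [[-0.2, 0.2], [-0.5, 0.3], [0.2, -1.5], [-0.2, -1.4], [0.3, 0.7], [0.7, 1.6], [0.0, 0.8], [0.5, -1.0], [-0.9, -1.0]]
pass [0.5402 0.0648 0.1029] [[-0.5, -0.5], [-0.1, -0.6], [0.3, -0.8], [-0.3, 0.1], [-0.6, 0.0], [0.8, 0.3], [1.5, 0.3], [-0.2, 0.8]]
pass [0.539  0.0647 0.0986] [[-0.2, -0.2], [0.2, -0.2], [0.4, -0.2], [-0.3, 0.5]]
pass [0.5418 0.0649 0.1072] [[-1.0, -0.3], [0.2, -0.1], [1.2, -0.2], [-0.3, 0.4]]
1.65 [[193.3, 251.1], [182.9, 144.5]] [[195.6, 226.3], [154.4, 153.0]] [[0.44, 0.233, 0.268], [0.707, 0.213, 0.268]]
1.7 [[188.6, 252.3], [178.5, 145.6]] [[190.0, 228.8], [149.6, 154.9]] [[0.441, 0.243, 0.267], [0.708, 0.224, 0.267]]
1.75 [[183.9, 253.5], [174.3, 146.9]] [[184.4, 231.5], [144.9, 157.1]] [[0.441, 0.253, 0.264], [0.709, 0.234, 0.264]]
1.8 [[179.4, 254.8], [170.2, 148.3]] [[178.9, 234.5], [140.2, 159.5]] [[0.442, 0.263, 0.262], [0.709, 0.244, 0.262]]
1.85 [[175.1, 256.2], [166.2, 149.7]] [[173.6, 237.6], [135.7, 162.1]] [[0.443, 0.273, 0.258], [0.71, 0.254, 0.258]]
mug_tea [[ 0.584 -0.185  0.1  ]]
stapler [[0.577 0.284 0.064]]
eraser [[0.419 0.265 0.013]]
corner,key,hinge [[0.6813, 0.1611, 0.048], [0.4839, -0.0451, 0.0457], [0.5714, 0.1937, 0.062]]
```

The fit is consistent: the scanner is at (0.562, 0.070) with yaw -0.073, and the passport is turned about +0.175 rad from it. My plan is to push the passport's near edge with the spread fingertips to the far ruler. Then I'll push its right edge to the left ruler.

>>> carry_out(
  angular=[
    [0,0,0],
    [0,0,0],
    [0,0,0],
    [0,0,0],
    [0,0,0],
  ],
  dp=[
    [0.86,-1,0],
    [0.86,-1,0],
    [0.86,-1,0],
    [0.86,-1,0],
    [0.86,-1,0],
  ],
  claw=[0,0,0,0,0],
)

```text
t: 1.57
eef_pos: [0.1889, -0.3893, 0.2318]
ee_rot: [3.116, 0.394, 0.0]
wrist_force: [0.3, 0.7, -0.3]
width: 0.0857
grip_force: 0.0
```

>>> carry_out(
  angular=[
    [0,0,0],
    [0,0,0],
    [0,0,0],
    [0,0,0],
    [0,0,0],
  ],
  dp=[
    [0.86,-1,0],
    [0.86,-1,0],
    [0.86,-1,0],
    [0.86,-1,0],
    [0.86,-1,0],
  ],
  claw=[0,0,0,0,0],
)

```text
t: 1.98
eef_pos: [0.2474, -0.2723, 0.2317]
ee_rot: [3.116, 0.393, 0.0]
wrist_force: [0.5, -1.0, 0.2]
width: 0.0853
grip_force: 0.0
```

>>> carry_out(
  angular=[
    [0,0,0],
    [0,0,0],
    [0,0,0],
    [0,0,0],
    [0,0,0],
  ],
  dp=[
    [0.86,-1,0],
    [0.86,-1,0],
    [0.86,-1,0],
    [0.86,-1,0],
    [0.86,-1,0],
  ],
  claw=[0,0,0,0,0],
)

```text
t: 2.4
eef_pos: [0.3063, -0.1547, 0.2315]
ee_rot: [3.116, 0.394, 0.0]
wrist_force: [0.6, 0.0, -0.7]
width: 0.0856
grip_force: 0.0
```

>>> carry_out(
  angular=[
    [0,0,0],
    [0,0,0],
    [0,0,0],
    [0,0,0],
    [0,0,0],
  ],
  dp=[
    [0.86,-1,0],
    [0.86,-1,0],
    [0.86,-1,0],
    [0.86,-1,0],
    [0.86,-1,0],
  ],
  claw=[0,0,0,0,0],
)

```text
t: 2.82
eef_pos: [0.3652, -0.037, 0.2312]
ee_rot: [3.117, 0.393, -0.001]
wrist_force: [-0.2, -1.0, -0.0]
width: 0.0859
grip_force: 0.0
```

```bash
cat >> h.py <<'E'
SC=np.array([.5624,.0695,-.0725])
def go(sx,sy,z,rel=0.,o=None):
    "units to reach scanner-frame sx,sy mm, world z m, tool x at yaw rel from scanner x, pointing down"
    o=o or get_obs();p=np.array(o["eef_pos"]);Q=R.from_rotvec(o["ee_rot"])
    w=T2(SC,[[sx/1e3,sy/1e3,z]])[0]
    T=R.from_euler("z",SC[2]+rel)*R.from_rotvec([np.pi,0,0])
    print("dp",(Q.inv().apply(w-p)*10).round(3),"ang",((Q.inv()*T).as_rotvec()*2).round(3))
def where():
    o=get_obs();p=np.array(o["eef_pos"]);c,s=np.cos(SC[2]),np.sin(SC[2]);d=p[:2]-SC[:2]
    print("scanner xy mm",round(1e3*(c*d[0]+s*d[1]),1),round(1e3*(-s*d[0]+c*d[1]),1),"z",p[2].round(4),"F",np.round(o["wrist_force"],1),"t",o["t"],"q",np.round(o["joint_pos"],2))
E
python3 -c "
from h import *
where();go(-138,0,.1)"
```

```text
scanner xy mm -189.0 -120.5 z 0.2312 F [-0.2 -1.  -0. ] t 2.8167 q [-0.42 -0.05  1.91 -0.    1.27  0.9 ]
dp [ 0.867 -0.98   1.311] ang [0.001 0.001 0.647]
```

>>> carry_out(
  angular=[
    [0,0,0.2],
    [0,0,0.4],
    [0,0,0.647],
    [0,0,0.647],
    [0,0,0.647],
    [0,0,0.647],
    [0,0,0.647],
  ],
  dp=[
    [0.3,-0.33,0.3],
    [0.6,-0.66,0.6],
    [0.867,-0.98,1],
    [0.867,-0.98,1],
    [0.867,-0.98,1],
    [0.867,-0.98,1],
    [0.867,-0.98,1],
  ],
  claw=[0,0,0,0,0,0,0],
)

```text
t: 3.4
eef_pos: [0.4246, 0.0776, 0.1316]
ee_rot: [3.139, -0.119, -0.0]
wrist_force: [0.1, -0.6, -0.1]
width: 0.0853
grip_force: 0.0
```

```bash
python3 -c "
from h import *
where();go(-138,0,.05);s=snapshot('scene');save(s,'s1.png')
a=cv2.resize(s['pixels'][130:340,130:390,::-1],None,fx=3,fy=2.85);cv2.imwrite('pics/s1c.png',cv2.convertScaleAbs(a,alpha=1.5))"
```

```text
scanner xy mm -138.0 -1.9 z 0.1316 F [ 0.1 -0.6 -0.1] t 3.4 q [-0.09  0.23  1.9  -0.    1.02  1.56]
dp [ 0.    -0.02   0.816] ang [ 0.001  0.    -0.007]
```

>>> carry_out(
  angular=[
    [0,0,0],
    [0,0,0],
    [0,0,0],
    [0,0,0],
    [0,0,0],
    [0,0,0],
  ],
  dp=[
    [0,-0.02,0.4],
    [0,-0.02,0.75],
    [0,-0.02,0.86],
    [0,-0.02,0.9],
    [0,-0.02,0.9],
    [0,-0.02,0.9],
  ],
  claw=[0,0,0,0,0,0],
)

```text
t: 3.95
eef_pos: [0.4253, 0.0809, 0.0428]
ee_rot: [3.139, -0.119, 0.004]
wrist_force: [0.3, 1.2, -0.9]
width: 0.0856
grip_force: 0.0
```

>>> carry_out(
  angular=[
    [0,0,0],
    [0,0,0],
    [0,0,0],
  ],
  dp=[
    [0,0,0.02],
    [0,0,0.04],
    [0,0,0.04],
  ],
  claw=[0,0,0],
)

```text
t: 4.2
eef_pos: [0.4245, 0.0818, 0.0377]
ee_rot: [3.139, -0.117, 0.002]
wrist_force: [0.7, 0.0, -0.2]
width: 0.0853
grip_force: 0.0
```

>>> carry_out(
  angular=[
    [0,0,0],
    [0,0,0],
    [0,0,0],
  ],
  dp=[
    [0,0,0.01],
    [0,0,0.02],
    [0,0,0.02],
  ],
  claw=[0,0,0],
)

```text
t: 4.45
eef_pos: [0.4242, 0.0819, 0.0352]
ee_rot: [-3.139, 0.117, 0.0]
wrist_force: [-0.1, 0.5, 1.3]
width: 0.0854
grip_force: 0.0
```

View pics/s1c.png

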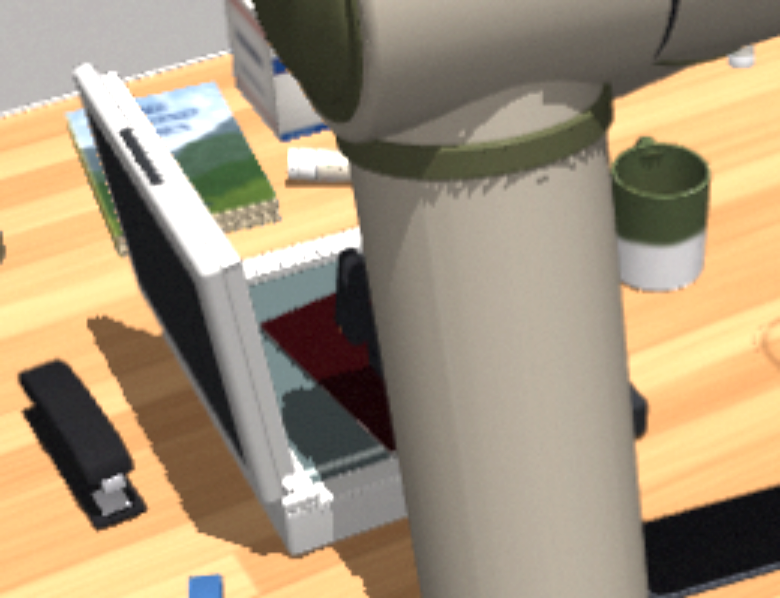

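The arm hides most of this view. At z 0.0352 the fingertips just touch the frame, so I raise 2 mm and push away from the robot.

>>> carry_out(
  angular=[
    [0,0,0],
    [0,0,0],
    [0,0,0],
    [0,0,0],
    [0,0,0],
    [0,0,0],
    [0,0,0],
    [0,0,0],
    [0,0,0],
    [0,0,0],
  ],
  dp=[
    [0,0,-0.02],
    [0.08,0,-0.02],
    [0.16,0,-0.02],
    [0.24,0,-0.02],
    [0.32,0,-0.02],
    [0.4,0,-0.02],
    [0.46,0,-0.02],
    [0.52,0,-0.02],
    [0.56,0,-0.02],
    [0.56,0,-0.02],
  ],
  claw=[0,0,0,0,0,0,0,0,0,0],
)

```text
t: 5.28
eef_pos: [0.4808, 0.0776, 0.0373]
ee_rot: [3.139, -0.117, 0.001]
wrist_force: [-0.8, -0.5, -0.1]
width: 0.085
grip_force: 0.0
```

```bash
python3 -c "
from h import *
where()
for n in('top','scene'):
  s=snapshot(n);save(s,n+'2.png')
a=cv2.imread('pics/top2.png')[140:300,170:350]; b=cv2.imread('pics/scene2.png')[140:300,130:310]
cv2.imwrite('pics/c2.png',cv2.convertScaleAbs(cv2.resize(np.hstack([a,b]),(800,356)),alpha=1.6))"
```

```text
scanner xy mm -82.0 2.2 z 0.0373 F [-0.8 -0.5 -0.1] t 5.2833 q [-0.08  0.49  1.82  0.    0.83  1.56]
```

View pics/c2.png

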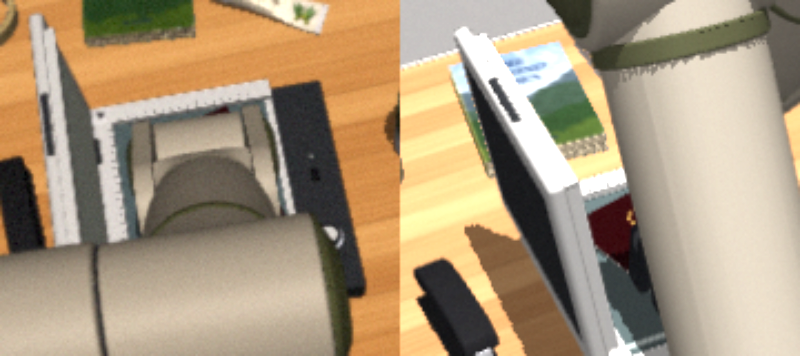

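The top view shows the passport's far edge close to the far ruler, and it isn't under the fingers. I'll go on gently until they touch.

>>> carry_out(
  angular=[
    [0,0,0],
    [0,0,0],
    [0,0,0],
    [0,0,0],
  ],
  dp=[
    [0.02,0,0],
    [0.04,0,0],
    [0.05,0,0],
    [0.05,0,0],
  ],
  claw=[0,0,0,0],
)

```text
t: 5.72
eef_pos: [0.4846, 0.0774, 0.0371]
ee_rot: [-3.139, 0.118, 0.002]
wrist_force: [-3.1, -0.3, 1.0]
width: 0.0853
grip_force: 1.2
```

>>> carry_out(
  angular=[
    [0,0,0],
    [0,0,0],
    [0,0,0],
    [0,0,0],
  ],
  dp=[
    [0.01,0,0],
    [0.02,0,0],
    [0.02,0,0],
    [0.02,0,0],
  ],
  claw=[0,0,0,0],
)

```text
t: 6.05
eef_pos: [0.4854, 0.0773, 0.0369]
ee_rot: [-3.139, 0.118, 0.007]
wrist_force: [-9.1, -0.8, 4.2]
width: 0.0856
grip_force: 4.5
```

Firm contact with the far ruler. Now I back off, rise, and turn 90° in several steps.

>>> carry_out(
  angular=[
    [0,0,0],
    [0,0,0],
    [0,0,-0.2],
    [0,0,-0.4],
    [0,0,-0.65],
    [0,0,-0.9],
    [0,0,-1],
  ],
  dp=[
    [-0.1,0,0],
    [-0.15,0,-0.1],
    [-0.15,0,-0.5],
    [-0.15,0,-0.8],
    [-0.15,0.1,-0.8],
    [0,0.2,-0.8],
    [0,0.3,-0.8],
  ],
  claw=[0,0,0,0,0,0,0],
)

```text
t: 6.63
eef_pos: [0.4869, 0.0466, 0.1183]
ee_rot: [3.067, 0.673, 0.006]
wrist_force: [0.6, -0.2, 0.1]
width: 0.0857
grip_force: 0.0
```

>>> carry_out(
  angular=[
    [0,0,-0.25],
    [0,0,-0.5],
    [0,0,-0.75],
    [0,0,-1],
    [0,0,-1],
  ],
  dp=[
    [0,0.2,0],
    [0,0.4,0],
    [0,0.6,0],
    [0,0.6,0],
    [0,0.6,0],
  ],
  claw=[0,0,0,0,0],
)

```text
t: 7.05
eef_pos: [0.5101, -0.0083, 0.1173]
ee_rot: [2.809, 1.406, 0.001]
wrist_force: [-0.0, 0.6, -0.3]
width: 0.0855
grip_force: 0.0
```

>>> carry_out(
  angular=[
    [0,0,-0.25],
    [0,0,-0.5],
    [0,0,-0.75],
    [0,0,-1],
    [0,0,-1],
  ],
  dp=[
    [0,0.2,0],
    [0,0.2,0],
    [0,0.2,0],
    [0,0.2,0],
    [0,0.2,0],
  ],
  claw=[0,0,0,0,0],
)

```text
t: 7.47
eef_pos: [0.5256, -0.019, 0.1173]
ee_rot: [2.376, 2.055, 0.0]
wrist_force: [-0.2, 0.4, -0.1]
width: 0.0852
grip_force: 0.0
```

```bash
python3 -c "
from h import *
where();go(24,-100,.09,np.pi/2)
for n in('top','scene'):
  s=snapshot(n);save(s,n+'3.png')
  r=outline_of(s,'passport')
  if r:
    m=r[0]['mask'].astype(np.uint8);q=cv2.boxPoints(cv2.minAreaRect(cv2.findNonZero(m)));print(n,r[0]['p'],m.sum(),at_z(s,q,.056).round(3).tolist())
"
```

```text
scanner xy mm -30.3 -90.9 z 0.1173 F [-0.2  0.4 -0.1] t 7.4667 q [-0.26  0.43  1.64  0.    1.06 -0.11]
dp [-0.051  0.548  0.274] ang [ 0.001 -0.    -0.143]
top 0.77 1283 [[0.683, 0.144, 0.056], [0.665, 0.047, 0.056], [0.535, 0.069, 0.056], [0.553, 0.162, 0.056]]
scene 0.76 1417 [[0.688, 0.118, 0.056], [0.667, 0.04, 0.056], [0.476, 0.111, 0.056], [0.496, 0.179, 0.056]]
```

>>> carry_out(
  angular=[
    [0,0,-0.143],
    [0,0,-0.143],
    [0,0,-0.143],
    [0,0,-0.143],
    [0,0,-0.143],
    [0,0,-0.143],
    [0,0,-0.143],
  ],
  dp=[
    [-0.1,0.4,0],
    [-0.1,0.55,0.1],
    [-0.1,0.55,0.4],
    [-0.1,0.55,0.65],
    [-0.1,0.55,0.77],
    [-0.1,0.55,0.8],
    [-0.1,0.55,0.8],
  ],
  claw=[0,0,0,0,0,0,0],
)

```text
t: 8.25
eef_pos: [0.5785, -0.0372, 0.0373]
ee_rot: [-2.303, -2.136, 0.0]
wrist_force: [-0.7, 0.1, 1.1]
width: 0.0854
grip_force: 0.0
```

```bash
python3 -c "
from h import *
where();go(24,-45,.0375,np.pi/2)
s=snapshot('top');save(s,'top4.png')
cv2.imwrite('pics/c4.png',cv2.convertScaleAbs(cv2.resize(s['pixels'][140:300,170:350,::-1],(720,640)),alpha=1.6))"
```

```text
scanner xy mm 23.8 -105.3 z 0.0373 F [-0.7  0.1  1.1] t 8.25 q [-0.27  0.65  1.53  0.    0.96 -0.19]
dp [ 0.603  0.001 -0.002] ang [-0.001 -0.    -0.005]
```

View pics/c4.png

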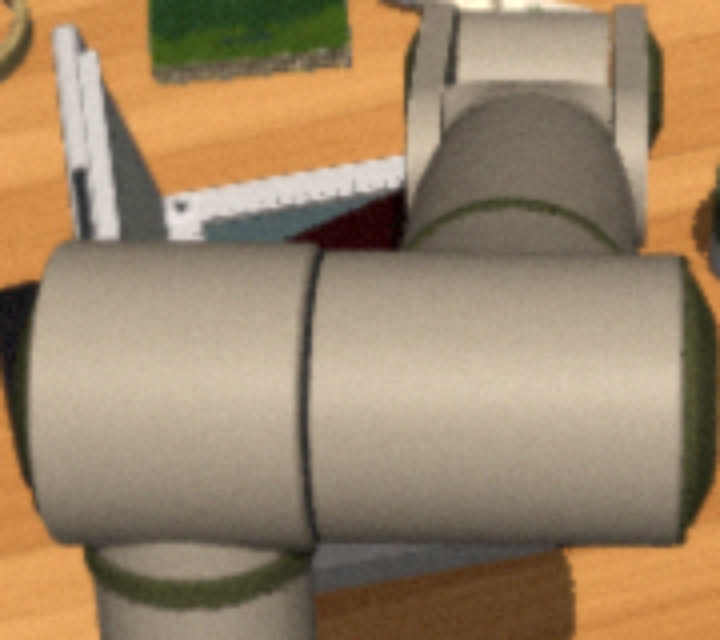

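The far edge is still tilted about 0.19 rad against the ruler, so the near left corner slipped between the fingers. Pushing the right edge, set slightly nearer the robot, will square it. Then I'll repeat the far push.

>>> carry_out(
  angular=[
    [0,0,0],
    [0,0,0],
    [0,0,0],
    [0,0,0],
    [0,0,0],
    [0,0,0],
    [0,0,0],
    [0,0,0],
    [0,0,0],
    [0,0,0],
    [0,0,0],
  ],
  dp=[
    [0,-0.1,0],
    [0,-0.2,0],
    [0.08,-0.2,0],
    [0.16,-0.2,0],
    [0.24,-0.2,0],
    [0.32,-0.2,0],
    [0.4,-0.2,0],
    [0.46,-0.2,0],
    [0.52,-0.2,0],
    [0.56,-0.2,0],
    [0.56,-0.2,0],
  ],
  claw=[0,0,0,0,0,0,0,0,0,0,0],
)

```text
t: 9.22
eef_pos: [0.5627, 0.0209, 0.0372]
ee_rot: [-2.301, -2.139, -0.0]
wrist_force: [-0.9, -0.2, 0.1]
width: 0.085
grip_force: 0.0
```

>>> carry_out(
  angular=[
    [0,0,0],
    [0,0,0],
    [0,0,0],
    [0,0,0],
  ],
  dp=[
    [0.02,0,0],
    [0.04,0,0],
    [0.04,0,0],
    [0.04,0,0],
  ],
  claw=[0,0,0,0],
)

```text
t: 9.55
eef_pos: [0.5631, 0.0239, 0.0373]
ee_rot: [2.302, 2.138, 0.0]
wrist_force: [0.5, 0.5, -0.9]
width: 0.0854
grip_force: 0.0
```

```bash
python3 -c "
from h import *
where()
s=snapshot('top');save(s,'top5.png');r=outline_of(s,'passport')
print([ (x['p'],x['mask'].sum()) for x in r])
b=snapshot('scene');save(b,'scene5.png')
cv2.imwrite('pics/c5.png',cv2.convertScaleAbs(cv2.resize(np.hstack([s['pixels'][140:300,170:350,::-1],b['pixels'][170:330,150:330,::-1]]),(800,356)),alpha=1.6))"
```

```text
scanner xy mm 4.0 -45.4 z 0.0373 F [ 0.5  0.5 -0.9] t 9.55 q [-0.17  0.62  1.59  0.    0.94 -0.09]
[]
```

View pics/c5.png

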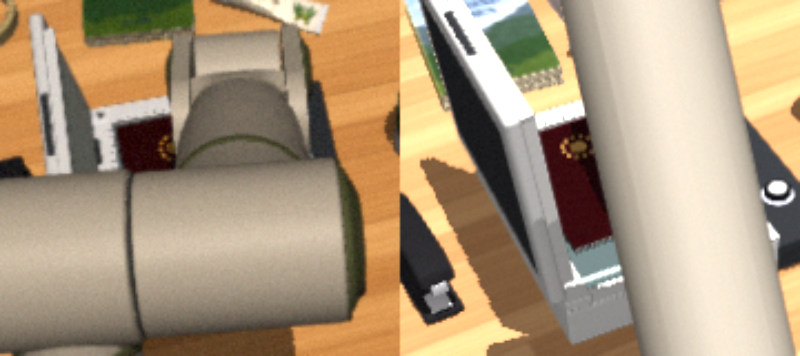

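The passport is now square and nearly in the corner. I continue gently to the left ruler.

>>> carry_out(
  angular=[
    [0,0,0],
    [0,0,0],
    [0,0,0],
    [0,0,0],
  ],
  dp=[
    [0.02,0.0,0],
    [0.04,0,0],
    [0.05,0,0],
    [0.05,0,0],
  ],
  claw=[0,0,0,0],
)

```text
t: 10.03
eef_pos: [0.5634, 0.0293, 0.0373]
ee_rot: [-2.302, -2.138, -0.0]
wrist_force: [-0.2, 0.3, -1.0]
width: 0.0852
grip_force: 0.0
```

>>> carry_out(
  angular=[
    [0,0,0],
    [0,0,0],
    [0,0,0],
    [0,0,0],
  ],
  dp=[
    [0.01,0.0,0],
    [0.02,0,0],
    [0.02,0,0],
    [0.02,0,0],
  ],
  claw=[0,0,0,0],
)

```text
t: 10.37
eef_pos: [0.5635, 0.031, 0.0373]
ee_rot: [-2.302, -2.138, -0.0]
wrist_force: [0.7, 0.2, -0.1]
width: 0.0855
grip_force: 0.0
```

>>> carry_out(
  angular=[
    [0,0,0],
    [0,0,0],
    [0,0,0],
    [0,0,0],
  ],
  dp=[
    [0.01,0.0,0],
    [0.02,0,0],
    [0.02,0,0],
    [0.02,0,0],
  ],
  claw=[0,0,0,0],
)

```text
t: 10.7
eef_pos: [0.5639, 0.0324, 0.0374]
ee_rot: [2.301, 2.137, -0.001]
wrist_force: [0.5, -4.8, 0.2]
width: 0.0853
grip_force: 2.5
```

>>> carry_out(
  angular=[
    [0,0,0],
    [0,0,0],
    [0,0,0],
    [0,0,0],
  ],
  dp=[
    [0.01,0.0,0],
    [0.015,0,0],
    [0.015,0,0],
    [0.015,0,0],
  ],
  claw=[0,0,0,0],
)

```text
t: 11.03
eef_pos: [0.5643, 0.0327, 0.0376]
ee_rot: [2.299, 2.137, -0.002]
wrist_force: [0.9, -11.7, 0.6]
width: 0.0849
grip_force: 6.0
```

Contact with the left ruler. I back off, turn back and push the near edge again.

>>> carry_out(
  angular=[
    [0,0,0],
    [0,0,0],
    [0,0,0.1],
    [0,0,0.3],
    [0,0,0.55],
    [0,0,0.8],
    [0,0,1],
    [0,0,1],
  ],
  dp=[
    [-0.1,0,0],
    [-0.15,0,-0.1],
    [-0.15,0,-0.5],
    [-0.1,-0.1,-0.8],
    [0,-0.4,-0.8],
    [0,-0.7,-0.8],
    [0,-1,-0.8],
    [0,-1,-0.8],
  ],
  claw=[0,0,0,0,0,0,0,0],
)

```text
t: 11.7
eef_pos: [0.4593, 0.0429, 0.1174]
ee_rot: [-2.76, -1.494, 0.004]
wrist_force: [0.2, -0.1, 0.3]
width: 0.0856
grip_force: 0.0
```

>>> carry_out(
  angular=[
    [0,0,0.25],
    [0,0,0.5],
    [0,0,0.75],
    [0,0,1],
    [0,0,1],
  ],
  dp=[
    [0,0,0],
    [0,0,0],
    [0,0,0],
    [0,0,0],
    [0,0,0],
  ],
  claw=[0,0,0,0,0],
)

```text
t: 12.12
eef_pos: [0.4643, 0.0418, 0.1179]
ee_rot: [-3.047, -0.765, -0.001]
wrist_force: [0.1, -0.5, 0.1]
width: 0.0855
grip_force: 0.0
```

>>> carry_out(
  angular=[
    [0,0,0.25],
    [0,0,0.5],
    [0,0,0.75],
    [0,0,1],
    [0,0,1],
  ],
  dp=[
    [0,0,0],
    [0,0,0],
    [0,0,0],
    [0,0,0],
    [0,0,0],
  ],
  claw=[0,0,0,0,0],
)

```text
t: 12.53
eef_pos: [0.4642, 0.0419, 0.1177]
ee_rot: [-3.141, 0.006, -0.001]
wrist_force: [0.1, -0.1, 0.1]
width: 0.0855
grip_force: 0.0
```

```bash
python3 -c "
from h import *
where();go(-100,37,.0373)
b=snapshot('scene');save(b,'scene6.png');s=snapshot('top')
cv2.imwrite('pics/c6.png',cv2.convertScaleAbs(cv2.resize(np.hstack([s['pixels'][140:300,170:350,::-1],b['pixels'][170:330,150:330,::-1]]),(800,356)),alpha=1.6))"
```

```text
scanner xy mm -95.9 -34.7 z 0.1177 F [ 0.1 -0.1  0.1] t 12.5333 q [-0.16  0.32  1.82  0.    1.01  1.41]
dp [ 0.008 -0.718  0.804] ang [-0.001 -0.001  0.137]
```

View pics/c6.png

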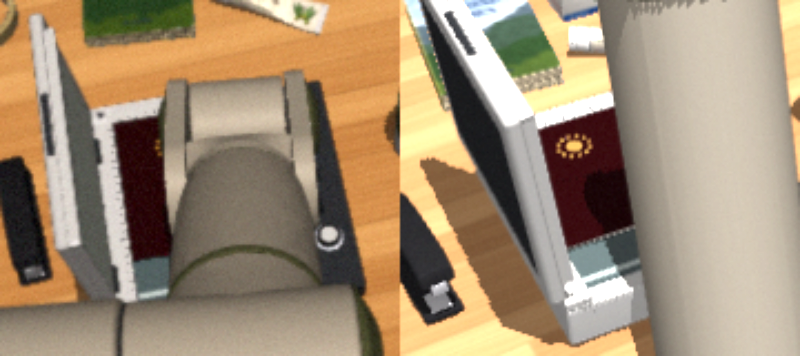

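The passport lies along the left ruler with only a small gap at most to the far one. Next is the final near-edge push.

>>> carry_out(
  angular=[
    [0,0,0.137],
    [0,0,0.137],
    [0,0,0.137],
    [0,0,0.137],
    [0,0,0.137],
    [0,0,0.137],
    [0,0,0.137],
  ],
  dp=[
    [0,-0.36,0],
    [0,-0.72,0],
    [0,-0.72,0.35],
    [0,-0.72,0.65],
    [0,-0.72,0.77],
    [0,-0.72,0.8],
    [0,-0.72,0.8],
  ],
  claw=[0,0,0,0,0,0,0],
)

```text
t: 13.22
eef_pos: [0.4641, 0.1139, 0.037]
ee_rot: [-3.14, 0.107, 0.002]
wrist_force: [2.2, -0.1, 0.2]
width: 0.0851
grip_force: 0.0
```

>>> carry_out(
  angular=[
    [0,0,0],
    [0,0,0],
    [0,0,0],
    [0,0,0],
    [0,0,0],
  ],
  dp=[
    [0.06,0,0],
    [0.12,0,0],
    [0.18,0,0],
    [0.22,0,0],
    [0.22,0,0],
  ],
  claw=[0,0,0,0,0],
)

```text
t: 13.63
eef_pos: [0.4875, 0.1121, 0.0378]
ee_rot: [-3.14, 0.113, -0.003]
wrist_force: [-0.7, -0.7, -0.4]
width: 0.0854
grip_force: 0.0
```

```bash
python3 -c "
from h import *
where()"
```

```text
scanner xy mm -77.8 37.1 z 0.0378 F [-0.7 -0.7 -0.4] t 13.6333 q [-0.01  0.51  1.78  0.    0.85  1.63]
```

>>> carry_out(
  angular=[
    [0,0,0],
    [0,0,0],
    [0,0,0],
    [0,0,0],
  ],
  dp=[
    [0.01,0,0],
    [0.02,0,0],
    [0.02,0,0],
    [0.02,0,0],
  ],
  claw=[0,0,0,0],
)

```text
t: 13.97
eef_pos: [0.4881, 0.1122, 0.0373]
ee_rot: [-3.14, 0.113, 0.0]
wrist_force: [-0.1, 0.2, 0.7]
width: 0.0855
grip_force: 0.0
```

>>> carry_out(
  angular=[
    [0,0,0],
    [0,0,0],
    [0,0,0],
    [0,0,0],
  ],
  dp=[
    [0.01,0,0],
    [0.02,0,0],
    [0.02,0,0],
    [0.02,0,0],
  ],
  claw=[0,0,0,0],
)

```text
t: 14.3
eef_pos: [0.4897, 0.1121, 0.0371]
ee_rot: [3.14, -0.112, -0.002]
wrist_force: [-4.4, 0.3, 1.2]
width: 0.0851
grip_force: 1.9
```

Seated against the far ruler. I press 1 mm more, retract, rise and close the fingers.

>>> carry_out(
  angular=[
    [0,0,0],
    [0,0,0],
    [0,0,0],
    [0,0,0],
    [0,0,0],
    [0,0,0],
    [0,0,0],
    [0,0,0],
  ],
  dp=[
    [0.01,0,0],
    [0.01,0,0],
    [-0.1,0,0],
    [-0.25,0,-0.1],
    [-0.25,0,-0.5],
    [-0.25,0,-0.9],
    [-0.25,0,-1],
    [-0.25,0,-1],
  ],
  claw=[0,0,0,0,0,0,0,0],
)

```text
t: 14.97
eef_pos: [0.4672, 0.1138, 0.1404]
ee_rot: [-3.139, 0.113, -0.012]
wrist_force: [-0.0, -1.0, 0.9]
width: 0.0855
grip_force: 0.0
```

>>> carry_out(
  angular=[
    [0,0,0],
    [0,0,0],
    [0,0,0],
    [0,0,0],
    [0,0,0],
  ],
  dp=[
    [-0.1,0.4,-0.3],
    [-0.2,0.8,-0.6],
    [-0.2,1,-1],
    [-0.2,1,-1],
    [-0.2,1,-1],
  ],
  claw=[255,255,255,255,255],
)

```text
t: 15.38
eef_pos: [0.4393, 0.0134, 0.2396]
ee_rot: [3.138, -0.117, 0.009]
wrist_force: [1.1, -0.1, 0.3]
width: 0.0254
grip_force: 0.0
```

>>> carry_out(
  angular=[
    [0,0,0],
    [0,0,0],
    [0,0,0],
    [0,0,0],
    [0,0,0],
  ],
  dp=[
    [0,0.4,-0.3],
    [0,0.8,-0.6],
    [0,1,-0.7],
    [0,1,-0.7],
    [0,1,-0.7],
  ],
  claw=[255,255,255,255,255],
)

```text
t: 15.8
eef_pos: [0.4312, -0.085, 0.3059]
ee_rot: [-3.139, 0.116, 0.001]
wrist_force: [0.2, 0.4, -0.3]
width: 0.0
grip_force: 0.0
```

```bash
python3 -c "
from h import *
where();go(0,190,.31)
for n in ('top','scene'):
  s=snapshot(n);save(s,n+'7.png')
  r=outline_of(s,'passport')
  if r:
    m=r[0]['mask'].astype(np.uint8);q=cv2.boxPoints(cv2.minAreaRect(cv2.findNonZero(m)));print(n,r[0]['p'],m.sum(),q.tolist())
  P=T2(SC,np.array([(112,100,56),(112,-25,56),(-64,-25,56),(-64,100,56)])/1e3);print('exp',proj(s,P).round(1).tolist())
s=cv2.imread('pics/top7.png');b=cv2.imread('pics/scene7.png')
cv2.imwrite('pics/c7.png',cv2.convertScaleAbs(cv2.resize(np.hstack([s[140:300,170:350],b[170:330,150:330]]),(800,356)),alpha=1.6))"
```

```text
scanner xy mm -119.6 -163.6 z 0.3059 F [ 0.2  0.4 -0.3] t 15.8 q [-0.46  0.07  1.6   0.    1.47  1.18]
dp [ 1.19  -3.538 -0.039] ang [-0.001  0.002 -0.003]
top 0.64 3106 [[219.18917846679688, 195.1351318359375], [268.97296142578125, 186.83782958984375], [279.24322509765625, 248.45944213867188], [229.45944213867188, 256.7567443847656]]
exp [[220.5, 194.2], [268.5, 186.5], [278.9, 247.8], [228.5, 256.2]]
scene 0.93 2303 [[211.41180419921875, 227.6470947265625], [255.8824005126953, 216.52944946289062], [269.2353210449219, 269.94122314453125], [224.7647247314453, 281.0588684082031]]
exp [[195.6, 233.2], [247.4, 217.9], [278.7, 263.4], [222.8, 281.7]]
```

View pics/c7.png

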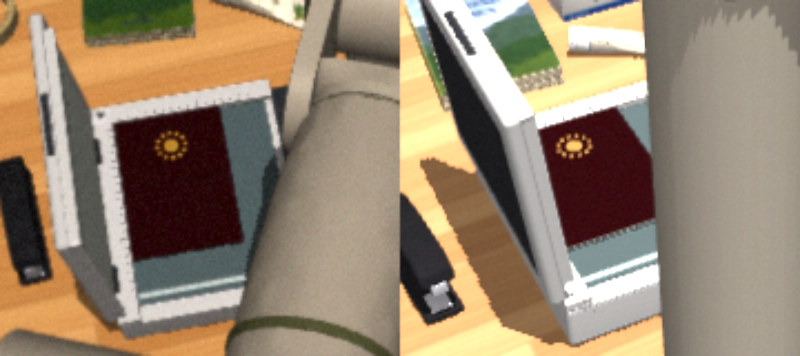

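The passport sits in the corner: top-view corners match the expected ones within about 1 px. Next I cross over the lid to its outer side.

>>> carry_out(
  angular=[
    [0,0,0],
    [0,0,0],
    [0,0,0],
    [0,0,0],
    [0,0,0],
  ],
  dp=[
    [0.1,-0.4,-0.1],
    [0.2,-0.7,-0.1],
    [0.3,-1,-0.1],
    [0.3,-1,-0.1],
    [0.3,-1,-0.1],
  ],
  claw=[255,255,255,255,255],
)

```text
t: 16.42
eef_pos: [0.468, 0.0153, 0.3164]
ee_rot: [-3.14, 0.106, 0.002]
wrist_force: [-0.4, 0.1, -0.3]
width: -0.0
grip_force: 0.0
```

>>> carry_out(
  angular=[
    [0,0,0],
    [0,0,0],
    [0,0,0],
    [0,0,0],
    [0,0,0],
  ],
  dp=[
    [0.1,-0.4,0],
    [0.2,-0.7,0],
    [0.3,-1,0],
    [0.3,-1,0],
    [0.3,-1,0],
  ],
  claw=[255,255,255,255,255],
)

```text
t: 16.83
eef_pos: [0.505, 0.1115, 0.3165]
ee_rot: [3.139, -0.11, -0.002]
wrist_force: [0.0, -0.3, -0.0]
width: 0.0001
grip_force: 0.0
```

>>> carry_out(
  angular=[
    [0,0,0],
    [0,0,0],
    [0,0,0],
    [0,0,0],
    [0,0,0],
  ],
  dp=[
    [0.1,-0.4,0],
    [0.2,-0.7,0],
    [0.3,-1,0],
    [0.3,-1,0],
    [0.3,-1,0],
  ],
  claw=[255,255,255,255,255],
)

```text
t: 17.25
eef_pos: [0.5423, 0.2081, 0.3166]
ee_rot: [3.139, -0.112, -0.002]
wrist_force: [-1.0, -0.3, -0.1]
width: 0.0
grip_force: 0.0
```

>>> carry_out(
  angular=[
    [0,0,0],
    [0,0,0],
    [0,0,0],
    [0,0,0],
    [0,0,0],
  ],
  dp=[
    [0.1,-0.3,0],
    [0.2,-0.54,0],
    [0.3,-0.54,0],
    [0.3,-0.54,0],
    [0.3,-0.54,0],
  ],
  claw=[255,255,255,255,255],
)

```text
t: 17.67
eef_pos: [0.5761, 0.2584, 0.3171]
ee_rot: [3.139, -0.116, -0.001]
wrist_force: [-0.5, -0.4, 0.3]
width: 0.0003
grip_force: 0.0
```

```bash
python3 -c "
from h import *
where();go(0,190,.22)"
```

```text
scanner xy mm -0.0 189.4 z 0.3171 F [-0.5 -0.4  0.3] t 17.6667 q [ 0.24  0.53  0.96 -0.    1.65  1.88]
dp [ 0.001 -0.006  0.971] ang [ 0.001  0.001 -0.002]
```

>>> carry_out(
  angular=[
    [0,0,0],
    [0,0,0],
    [0,0,0],
    [0,0,0],
    [0,0,0],
  ],
  dp=[
    [0,-0.05,0.3],
    [0,-0.05,0.65],
    [0,0,0.97],
    [0,0,0.97],
    [0,0,0.97],
  ],
  claw=[255,255,255,255,255],
)

```text
t: 18.08
eef_pos: [0.5756, 0.259, 0.2208]
ee_rot: [3.139, -0.115, -0.002]
wrist_force: [-0.1, 0.3, 1.3]
width: -0.0004
grip_force: 0.0
```

>>> carry_out(
  angular=[
    [0,0,0],
    [0,0,0],
    [0,0,0],
    [0,0,0],
    [0,0,0],
    [0,0,0],
    [0,0,0],
    [0,0,0],
    [0,0,0],
    [0,0,0],
    [0,0,0],
    [0,0,0],
    [0,0,0],
  ],
  dp=[
    [0,0.1,0],
    [0,0.18,0],
    [0,0.25,0],
    [0,0.31,0],
    [0,0.37,0],
    [0,0.43,0],
    [0,0.49,0],
    [0,0.55,0],
    [0,0.61,0],
    [0,0.67,0.01],
    [0,0.73,0.01],
    [0,0.79,0.02],
    [0,0.8,0.02],
  ],
  claw=[255,255,255,255,255,255,255,255,255,255,255,255,255],
)

```text
t: 19.17
eef_pos: [0.5702, 0.1794, 0.218]
ee_rot: [3.139, -0.114, -0.001]
wrist_force: [0.1, 0.2, -0.1]
width: -0.0002
grip_force: 0.0
```

```bash
python3 -c "
from h import *
where()
s=snapshot('top');save(s,'top8.png');b=snapshot('scene');save(b,'scene8.png')
cv2.imwrite('pics/c8.png',cv2.convertScaleAbs(cv2.resize(np.hstack([s['pixels'][140:300,150:330,::-1],b['pixels'][150:310,120:300,::-1]]),(800,356)),alpha=1.6))"
```

```text
scanner xy mm -0.1 110.2 z 0.218 F [ 0.1  0.2 -0.1] t 19.1667 q [ 0.11  0.48  1.28 -0.    1.37  1.75]
```

View pics/c8.png

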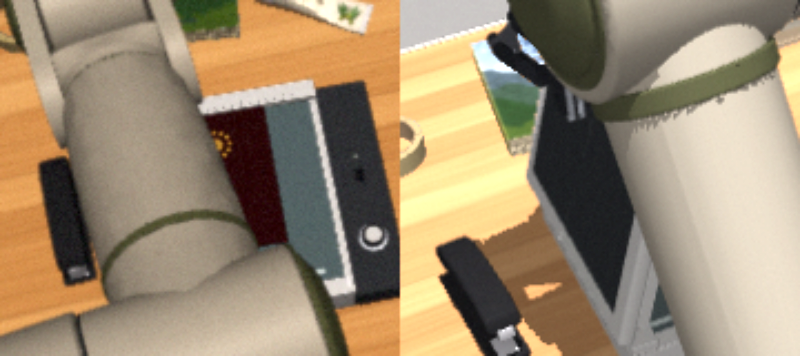

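The lid has moved past upright and the fingers are on its outer face; the stapler and passport are undisturbed. I follow the arc down.

>>> carry_out(
  angular=[
    [0,0,0],
    [0,0,0],
    [0,0,0],
    [0,0,0],
    [0,0,0],
    [0,0,0],
    [0,0,0],
    [0,0,0],
    [0,0,0],
    [0,0,0],
    [0,0,0],
    [0,0,0],
  ],
  dp=[
    [0,0.07,0.02],
    [0,0.15,0.04],
    [0,0.22,0.07],
    [0,0.3,0.1],
    [0,0.37,0.13],
    [0,0.45,0.16],
    [0,0.52,0.2],
    [0,0.59,0.25],
    [0,0.66,0.3],
    [0,0.72,0.35],
    [0,0.77,0.39],
    [0,0.77,0.39],
  ],
  claw=[255,255,255,255,255,255,255,255,255,255,255,255],
)

```text
t: 20.27
eef_pos: [0.5644, 0.1027, 0.1781]
ee_rot: [3.139, -0.114, -0.003]
wrist_force: [-0.0, -0.6, -0.6]
width: -0.0
grip_force: 0.0
```

>>> carry_out(
  angular=[
    [0,0,0],
    [0,0,0],
    [0,0,0],
    [0,0,0],
    [0,0,0],
    [0,0,0],
    [0,0,0],
    [0,0,0],
    [0,0,0],
    [0,0,0],
    [0,0,0],
  ],
  dp=[
    [0,0.06,0.06],
    [0,0.11,0.12],
    [0,0.16,0.18],
    [0,0.21,0.24],
    [0,0.26,0.3],
    [0,0.3,0.37],
    [0,0.34,0.44],
    [0,0.37,0.51],
    [0,0.4,0.58],
    [0,0.43,0.65],
    [0,0.43,0.65],
  ],
  claw=[255,255,255,255,255,255,255,255,255,255,255],
)

```text
t: 21.18
eef_pos: [0.5611, 0.0603, 0.1127]
ee_rot: [-3.139, 0.113, 0.004]
wrist_force: [-0.3, 0.5, -0.9]
width: -0.0001
grip_force: 0.0
```

>>> carry_out(
  angular=[
    [0,0,0],
    [0,0,0],
    [0,0,0],
    [0,0,0],
    [0,0,0],
    [0,0,0],
    [0,0,0],
  ],
  dp=[
    [0,0.02,0.07],
    [0,0.04,0.14],
    [0,0.06,0.21],
    [0,0.07,0.28],
    [0,0.08,0.34],
    [0,0.08,0.37],
    [0,0.08,0.37],
  ],
  claw=[255,255,255,255,255,255,255],
)

```text
t: 21.77
eef_pos: [0.5608, 0.0528, 0.0765]
ee_rot: [-3.139, 0.113, 0.002]
wrist_force: [-0.6, 1.2, -0.0]
width: -0.0002
grip_force: 0.0
```

```bash
python3 -c "
from h import *
where()"
```

```text
scanner xy mm -0.4 -16.8 z 0.0765 F [-0.6  1.2 -0. ] t 21.7667 q [-0.11  0.56  1.56  0.    1.02  1.53]
```

>>> carry_out(
  angular=[
    [0,0,0],
    [0,0,0],
    [0,0,0],
    [0,0,0],
  ],
  dp=[
    [0,0,0.01],
    [0,0,0.02],
    [0,0,0.025],
    [0,0,0.025],
  ],
  claw=[255,255,255,255],
)

```text
t: 22.1
eef_pos: [0.5613, 0.0528, 0.0751]
ee_rot: [3.14, -0.112, 0.001]
wrist_force: [-0.5, -0.3, 0.5]
width: -0.0001
grip_force: 0.6
```

```bash
python3 -c "
from h import *
where();go(-70,-120,.1)
s=snapshot('top');b=snapshot('scene')
cv2.imwrite('pics/c9.png',cv2.convertScaleAbs(cv2.resize(np.hstack([s['pixels'][140:300,170:350,::-1],b['pixels'][170:330,150:330,::-1]]),(800,356)),alpha=1.6))"
```

```text
scanner xy mm 0.1 -16.7 z 0.0751 F [-0.5 -0.3  0.5] t 22.1 q [-0.11  0.56  1.56  0.    1.02  1.53]
dp [-0.702  1.032 -0.25 ] ang [-0.    -0.001  0.002]
```

>>> carry_out(
  angular=[
    [0,0,0],
    [0,0,0],
    [0,0,0],
    [0,0,0],
  ],
  dp=[
    [0,0,0.01],
    [0,0,0.015],
    [0,0,0.015],
    [0,0,0.015],
  ],
  claw=[255,255,255,255],
)

```text
t: 22.53
eef_pos: [0.5614, 0.0528, 0.075]
ee_rot: [3.139, -0.112, 0.002]
wrist_force: [-5.4, 0.3, 15.3]
width: -0.0003
grip_force: 7.5
```

```bash
python3 -c "
from h import *
where();go(-70,-120,.1)"
```

```text
scanner xy mm 0.2 -16.7 z 0.075 F [-5.4  0.3 15.3] t 22.5333 q [-0.11  0.56  1.56 -0.    1.02  1.53]
dp [-0.703  1.032 -0.251] ang [ 0.    -0.002  0.002]
```

The lid is hard shut: 15 N at z = 0.075, exactly the height of the shut face. Next I go over to the button.

>>> carry_out(
  angular=[
    [0,0,0],
    [0,0,0],
    [0,0,0],
    [0,0,0],
    [0,0,0],
    [0,0,0],
    [0,0,0],
  ],
  dp=[
    [0,0,-0.1],
    [0,0,-0.3],
    [-0.3,0.3,-0.4],
    [-0.6,0.6,-0.4],
    [-0.7,1,-0.4],
    [-0.7,1,-0.4],
    [-0.7,1,-0.4],
  ],
  claw=[255,255,255,255,255,255,255],
)

```text
t: 23.12
eef_pos: [0.4839, -0.0435, 0.1139]
ee_rot: [3.139, -0.118, 0.001]
wrist_force: [-0.5, 1.6, 1.5]
width: 0.0003
grip_force: 0.0
```

```bash
python3 -c "
from h import *
where();go(-70,-120,.048)
for n in('top','scene'):
  s=snapshot(n);save(s,n+'9.png')
  print(n,[(r['p'],r['point'],int(r['mask'].sum())) for k in('lid_panel','scan_key') for r in outline_of(s,k)[:1]])
  r=outline_of(s,'lid_panel')
  if r:
    m=r[0]['mask'].astype(np.uint8);print(cv2.boxPoints(cv2.minAreaRect(cv2.findNonZero(m))).round().tolist())
  print('exp',proj(s,T2(SC,np.array([(134,-83.5,75),(-134,-83.5,75),(-134,124,75),(134,124,75),(-70,-120,45.7)])/1e3)).round(1).tolist())"
```

```text
scanner xy mm -70.1 -118.4 z 0.1139 F [-0.5  1.6  1.5] t 23.1167 q [-0.33  0.36  1.77 -0.    1.01  1.31]
dp [0.    0.016 0.659] ang [ 0.    -0.002 -0.005]
top [(0.82, [245.2, 206.5], 4180)]
[[208.0, 175.0], [281.0, 175.0], [281.0, 244.0], [208.0, 244.0]]
exp [[289.1, 172.0], [307.2, 267.0], [221.0, 281.5], [209.3, 184.7], [317.3, 245.3]]
scene [(0.68, [230.2, 250.7], 5404)]
[[179.0, 224.0], [251.0, 204.0], [277.0, 293.0], [204.0, 313.0]]
exp [[266.5, 199.6], [318.6, 268.3], [222.8, 300.9], [181.3, 224.1], [320.0, 255.5]]
```

The lid's visible outline fits the shut position. Pressing the button.

>>> carry_out(
  angular=[
    [0,0,0],
    [0,0,0],
    [0,0,0],
    [0,0,0],
    [0,0,0],
  ],
  dp=[
    [0,0.02,0.3],
    [0,0.02,0.55],
    [0,0.02,0.65],
    [0,0.02,0.66],
    [0,0.02,0.66],
  ],
  claw=[255,255,255,255,255],
)

```text
t: 23.93
eef_pos: [0.4843, -0.0438, 0.0476]
ee_rot: [-3.139, 0.112, 0.0]
wrist_force: [0.8, -0.1, 0.4]
width: 0.0
grip_force: 0.0
```

>>> carry_out(
  angular=[
    [0,0,0],
    [0,0,0],
    [0,0,0],
    [0,0,0],
    [0,0,0],
    [0,0,0],
    [0,0,0],
  ],
  dp=[
    [0,0,0.02],
    [0,0,0.04],
    [0,0,0.055],
    [0,0,0.065],
    [0,0,0.065],
    [0,0,0.065],
    [0,0,0.065],
  ],
  claw=[255,255,255,255,255,255,255],
)

```text
t: 24.52
eef_pos: [0.4848, -0.0441, 0.0415]
ee_rot: [3.139, -0.113, 0.003]
wrist_force: [1.7, 1.4, 6.0]
width: -0.0
grip_force: 2.9
```

>>> carry_out(
  angular=[
    [0,0,0],
    [0,0,0],
    [0,0,0],
  ],
  dp=[
    [0,0,0.008],
    [0,0,0.008],
    [0,0,0.008],
  ],
  claw=[255,255,255],
)

```text
t: 24.77
eef_pos: [0.4849, -0.0441, 0.0414]
ee_rot: [3.139, -0.112, 0.004]
wrist_force: [-1.7, 1.7, 15.6]
width: 0.0
grip_force: 7.6
```

>>> carry_out(
  angular=[
    [0,0,0],
    [0,0,0],
    [0,0,0],
    [0,0,0],
    [0,0,0],
    [0,0,0],
    [0,0,0],
  ],
  dp=[
    [0,0,-0.1],
    [0,0,-0.4],
    [0,0,-0.8],
    [0,0,-1],
    [0,0,-1],
    [0,0,-1],
    [0,0,-1],
  ],
  claw=[255,255,255,255,255,255,255],
)

```text
t: 25.35
eef_pos: [0.4833, -0.0437, 0.1391]
ee_rot: [-3.139, 0.113, 0.003]
wrist_force: [-0.2, 0.7, -0.5]
width: -0.0
grip_force: 0.0
```

```bash
python3 -c "
from h import *
where();job_done()"
```

```text
scanner xy mm -70.7 -118.7 z 0.1391 F [-0.2  0.7 -0.5] t 25.35 q [-0.33  0.33  1.74 -0.    1.08  1.31]
the job is handed in; nothing more can be done
```

The job is handed in at 25.4 s, result not reported: passport slid into the corner against both rulers, lid pressed shut, scan button pressed to its stop, arm clear; I viewed 11 pictures, one over the limit of 10.

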